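# Make the mandoline safe to put away

## Robot

A 7-joint arm with a two-finger parallel gripper is mounted at the origin on a cart in front of the work surface, level with it; the furniture and walls round the work are solid. World frame = base frame: x ahead of the robot, y to its left, z up, the work surface at z = 0. Lengths are in mm, angles in rad, forces in N, time in s.
With the tool pointing down it reaches from about 425 to 950 mm from the base axis. Payload 4.7 kg.
Tool frame: the origin (TCP) lies midway between the tips of the shut fingers; the grasp point (between the pads) lies 19 mm behind it; z points along the fingers, y is the line along which they close (so a half turn about z gives the same grasp; the last joint's range is limited). The gripper opens to 87 mm and grips with 3 to 60 N. Pads are 19 mm wide; open, the fingers measure 117 mm over their backs; the gripper's body (75 mm by 190 mm) begins 51 mm behind the grasp point.
Start: joints at [-1.203, 0.469, -0.049, 1.532, 0.024, 1.141, -0.082], TCP at [260.829, 622.59, 222.573] pointing down, gripper open.
Joint ranges: [-2.59, 2.59], [-0.33, 1.99], [-1.39, 1.29], [0.1, 2.45], [-1.04, 4.18], [0.21, 1.99], [-2.66, 2.66]. Speed limits (rad/s): [2.57, 2.57, 3.14, 3.14, 3.14, 3.14, 3.14].

## Interface

Orientations are given as a unit quaternion [x, y, z, w].
In Python, from station import sense, snapshot, job_done, silhouettes, place_of gives the robot as it stands. The module is installed in compiled form; this text tells all that it offers.
- The arm moves only by the tool servo_tool, never from a script. Its argument "increments" is a list of rows, each an object of numbers: "rx", "ry", "rz": the turn, a rotation vector about the tool's x, y, z in units of 6 degrees (1.0 is 6 degrees); "tx", "ty", "tz": the shift along the tool's x, y, z in units of 50 mm (1.0 is 50 mm); "grip": the finger opening in mm, from 0 to 87. In form: [{"rx": .., "ry": .., "rz": .., "tx": .., "ty": .., "tz": .., "grip": ..}, ...]. A call has 1 to 8 rows; each row is the pose to reach, as a shift and turn from the pose commanded when the call began, along the tool's axes at that moment; what a row does not reach only later rows make up. A row lasts 1/10 s, in which the tool goes at most 50 mm and 8.59 degrees, less where a joint would pass 70% of its speed; a pose out of reach is approached as far as the arm can. A call with a gripper value outside its range is refused whole. The fingers move at their own pace and stop on an object; "force" is the grip in N (left out, the last holds). Time passes only in rows, so rows that repeat a pose let the fingers close. It gives the time, the measured TCP pose, the force, the opening and the grip force at its end, in the units of the state.
- sense(): the state, without advancing time (a new reading comes with each control period).
- snapshot(name): name is "scene" or "top" or "wrist"; returns a dict with "color" (400x640x3 uint8, red, green, blue), "vfov" (degrees; the focal length in pixels is half the picture's height over the tangent of half this angle, whatever the lens; pixels are square), "cx", "cy" (the principal point, pixels), "view" (4x4, takes a point from world to camera coordinates). Camera axes: x right, y down, z forward; pixel columns grow to the right and rows downward; lengths in mm; the calibration is good to about 2 mm. A picture is of the moment at which its call begins. There is no depth.
- job_done(): hands the job in; it is judged then, once.
Trained networks look in the newest picture that a camera, given by its name, has taken for a name from the list of things; names that differ only in an ending like _2 or _b are one class to them, and where a whole thing is asked for, a point or a joint stands for the part that bears it (a point fixed in the world has none). Each returns a list of dicts, best first, with "p" (0 to 1); they miss things now and then, are a little off and sometimes report something else, mostly with a low value. They report only what shows in the picture. A call takes as long as a camera call.
- silhouettes(camera, target): "pixels" (400x640 bool, what is visible of it) and "rect" ([left, top, width, height] in pixels, round what is visible of it).
- place_of(camera, target): "xy" ([column, row] in pixels: a listed point, or the origin of a listed thing).
The state is a dict: "time_s": time; "joint_pos": joint angles; "dq": joint speeds; "tau": joint torques, N m; "ee_pos": TCP position; "eef_rot": TCP orientation; "force": force on the tool from outside, world axes, zero at the start; "ft_torque": the same for the moment, N m; "width": finger opening in mm; "grip_force": force on a finger pad.
Only numpy, scipy, OpenCV 4.12 (cv2) and the standard library are available. Lean on these libraries where they do the work, as an engineer would, in place of code of your own. Each camera call takes 0.05 s, during which the arm holds its last target. There are 200 camera calls.

## Task

Make the mandoline slicer safe to put away: push the thickness tab on its control block until it clicks into the closed notch (the one with the round dot, third from the robot's side), so that the ramp comes up flush with the blade, and push the food holder along its rails until it clicks into the parking notches over the blade. Only push with the fingertips: do not pick anything up or lift the holder off its rails, and leave the onion, cup, shaker and tin where they stand.

Things in the scene. Friction and masses are not known exactly. Their poses are not given: they have to be found in the camera images.
- slicer: The mandoline's white frame, 132 x 385 mm (plus a 45 mm grey D-handle at its -y end), fast on rubber feet. Origin: on the worktop under its centre. y runs along the two aluminium rails, from the control block (-y end, robot's right) to the end grip (+y end); x points away from the robot; z up. Rail tops: x = +-58 mm, z = 45 mm. The point frames are parallel to this one.
- runway (a point): Middle of the steel runway between the rails (slicer frame 0, 0, 36 mm), 104 mm wide. The ribbed ramp spans slicer y = -130 to 45 mm, the blade crosses at y = 55 mm (edge at about 48 mm), the exit plate goes on to y = 165 mm.
- park (a point): Point midway between the V-shaped parking notches, 11 mm wide, one in each rail, at the height of the rail tops (slicer frame 0, 55, 45 mm), above the blade; a grey mark stands under each on the outside of the frame. The food holder's centre belongs over it.
- holder (a joint): Food holder along slicer +y, m, 0 to 0.18: its centre is at slicer y = -55 mm + value. Parked at 0.110; starts at 0 to 0.065. Runs with 2 to 3 N; 5 mm short of 0.110 its spring rollers drop into the notches, draw it home, and the push falls to nothing; pushing it on out takes 10 to 13 N. The rails go on past the notches; pushed too far, it can be pushed back in from the other side.
- holder_lift (a joint): How far the food holder is lifted off its rails, in m: 0 while it rests on them, as it should throughout. It is not captive: its weight and a light spring (about 10 N in all) keep it down.
- holder_back (a point): Centre of the food holder's flat end face towards the control block (slicer -y), to push on: 35 mm from the holder's centre, z = 61 mm. The holder is a grey plate 146 mm across the rails, 70 mm along them, z = 51 to 71 mm; between the rails (96 mm) its end faces reach down to z = 44 mm. A black knob, 42 mm wide, stands on its middle, top at z = 117 mm.
- selector (a joint): Thickness tab along slicer +x, m, -0.001 to 0.055. Notches, marked on the block's top: 0 thick (wide bar), 0.018 thin (narrow bar), 0.036 closed (round dot), 0.054 blade release (cross). Starts at 0 to 0.020, in or between the first two. Slides with 2 N; 4 mm short of a notch a spring pin drops in, draws the tab home, and the push falls to nothing; leaving a notch takes 8 to 11 N, either way.
- tab (a point): Centre of the black thickness tab, an upright block 11 mm along slicer x (the way it slides), 18 mm along y, 25 mm high, in a slot across the control block; z = 47 to 72 mm, captive in its slot. It slides at slicer y = -162 mm, at x = -27 mm with the joint at 0, x = +9 mm when closed.
- block_top (a point): Centre of the control block's flat top (slicer frame 0, -162, 42 mm). The block spans slicer x = +-66 mm and y = -190 to -135 mm; the marks of the notches lie along its edge next to the D-handle.
- ramp (a joint): Height of the ramp against the blade, in m: driven by the tab, -0.005 with the tab at thick, -0.0025 at thin, 0 (flush with the blade) at closed, +0.0025 at release. Not to be moved by hand.
- onion: A red onion, 67 mm wide, 71 mm high, behind the slicer. Origin: centre of its underside. Leave alone.
- espresso_cup: A small white cup with a handle, 62 x 89 mm, 52 mm high, past the end grip. Origin: centre of its underside. Leave alone.
- salt_shaker: A shaker with a grey cap, 44 mm wide, 90 mm high, behind the slicer. Origin: centre of its underside. Leave alone.
- tuna_tin: A flat tin, 86 mm wide, 40 mm high, behind the end grip. Origin: centre of its underside. Leave alone.

How it is judged:
By the outcome, as a careful person would: the job done as asked, in the order asked, and still so for the second after the job is handed in, with the robot touching nothing.
It also fails if it takes over 58 s, if anything falls off the work surface, if the arm or the gripper's body presses on something with over 40 N, if the wrist force passes 120 N, or if a joint passes its speed limit or range.

## Working session

There is one attempt and no reset: what is moved stays moved. The work goes in short steps, Python scripts to look and compute and a tool call to move; the robot and the scene stay as the last step left them, time stands still between calls to the robot, and variables do not carry over. Pictures are saved under pics/ and viewed, at most 10 in all, crops included, and the job is handed in when it is done.

Besides the shell and the picture viewer there is one more tool, called by a JSON object that holds its "op" and its "data", one argument or row to a line. servo_tool: Moves the arm, as the interface text tells. Its arguments: {"type":"object","properties":{"increments":{"type":"array","items":{"type":"object","properties":{"rx":{"type":"number"},"ry":{"type":"number"},"rz":{"type":"number"},"tx":{"type":"number"},"ty":{"type":"number"},"tz":{"type":"number"},"grip":{"type":"number"}}}},"force":{"type":"number"}},"required":["increments"]}

```bash
mkdir -p pics; cat > h.py <<'E'
import numpy as np, cv2
from station import sense, snapshot, job_done, silhouettes, place_of
def cam(s):
    f=200/np.tan(np.radians(s["vfov"])/2); return f,s["cx"],s["cy"],np.array(s["view"])
def ray(s,xy):
    f,cx,cy,V=cam(s); d=np.array([(xy[0]-cx)/f,(xy[1]-cy)/f,1.]); R=V[:3,:3]
    return -R.T@V[:3,3], R.T@d
def at_z(s,xy,z):
    o,d=ray(s,xy); return o+d*(z-o[2])/d[2]
def proj(s,p):
    f,cx,cy,V=cam(s); q=V[:3,:3]@np.array(p,float)+V[:3,3]; return np.array([cx+f*q[0]/q[2],cy+f*q[1]/q[2]])
def save(s,name,c=None,k=1):
    im=s["color"][:,:,::-1]
    if c: im=im[c[1]:c[3],c[0]:c[2]]
    cv2.imwrite("pics/"+name,cv2.resize(im,None,fx=k,fy=k,interpolation=cv2.INTER_CUBIC))
E
python3 - <<'E'
from h import *
Z=dict(slicer=0,runway=36,park=45,holder_back=61,tab=59.5,block_top=42,onion=0,espresso_cup=0,salt_shaker=0,tuna_tin=0)
for c in("top","scene"):
    s=snapshot(c); save(s,c+"0.png")
    print(c,ray(s,(320,200))[0].round())
    for n,z in Z.items():
        r=place_of(c,n)
        for q in r[:1]: print(n,round(q["p"],2),np.round(q["xy"],1),at_z(s,q["xy"],z).round(1))
st=sense(); print(st["ee_pos"],st["eef_rot"],st["force"],st["time_s"])
E
```

```text
top [ 367.  144. 1173.]
slicer 0.82 [352.6 219.9] [490.   34.5   0. ]
runway 0.63 [355.  218.7] [489.3  31.9  36. ]
park 0.85 [327.7 215.4] [495.1 100.4  45. ]
holder_back 0.6 [417.5 226.5] [ 470.8 -118.5   61. ]
tab 0.41 [419.9 230.5] [ 461.3 -124.6   59.5]
block_top 0.61 [416.9 225.1] [ 476.1 -121.5   42. ]
onion 0.86 [328.8 175.1] [605.7  97.5   0. ]
espresso_cup 0.62 [253.5 219.1] [486.6 288.2   0. ]
salt_shaker 0.73 [378.8 184.9] [582.9 -33.    0. ]
tuna_tin 0.71 [256.2 179.5] [589.6 285.3   0. ]
scene [ 127. -479.  884.]
slicer 0.86 [331.2 251.4] [485.5  34.7   0. ]
park 0.72 [318.1 221.6] [490.2 100.8  45. ]
holder_back 0.68 [332.5 240.4] [480.8  23.6  61. ]
tab 0.53 [356.7 293.1] [ 446.5 -119.6   59.5]
block_top 0.97 [363.5 290.7] [ 469.2 -115.3   42. ]
onion 0.65 [357.1 213.2] [611.6  99.4   0. ]
espresso_cup 0.88 [280.1 189.1] [484.2 288.2   0. ]
salt_shaker 0.88 [383.3 253.2] [589.4 -39.8   0. ]
tuna_tin 0.63 [314.8 175.7] [593.4 279.7   0. ]
[260.82339862 622.58933367 222.59946012] [ 1.97083201e-01  9.80386766e-01  4.24733703e-05 -9.16849469e-06] [ 0.32487005 -0.51570992 -0.07059954] 1.1
```

```bash
python3 - <<'E'
import cv2
a=cv2.imread("pics/scene0.png")[150:350,220:480];b=cv2.imread("pics/top0.png")[150:280,230:490]
a=cv2.resize(a,None,fx=3,fy=3,interpolation=2);b=cv2.resize(b,None,fx=3,fy=3,interpolation=2)
cv2.imwrite("pics/a.png",a);cv2.imwrite("pics/b.png",b)
E
```

```text
(no output)
```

View pics/a.png

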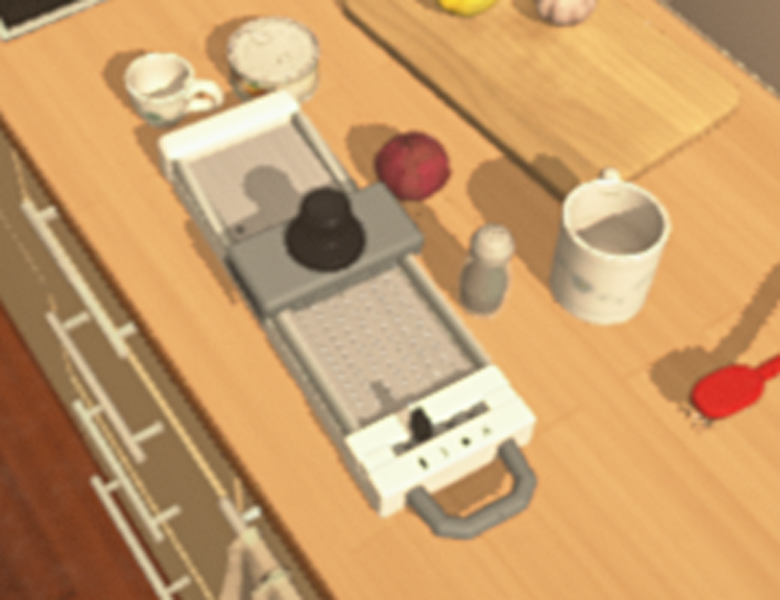

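View pics/b.png

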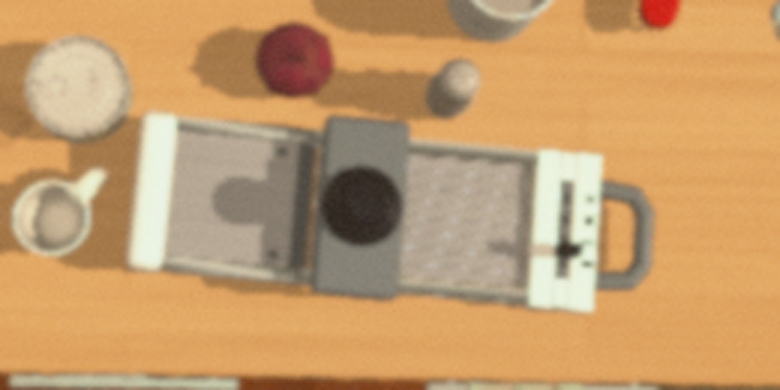

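The scene view shows the slicer with its control block nearest the camera. The tab is about at (420,425) in the crop, beside the second mark, and the holder is about mid-ramp. The top view shows the slicer yawed about -5°. The block centre is about at crop (566,230) and the holder's back edge about at crop x=405. I'll head over there with the fingers shut.

{"op": "servo_tool", "data": {
  "increments": [
    {"tx":-0.8,"ty":-0.6,"rz":0.7,"grip":0},
    {"tx":-1.6,"ty":-1.25,"rz":1.4,"grip":0},
    {"tx":-2.4,"ty":-1.85,"rz":2.1,"grip":0},
    {"tx":-3.2,"ty":-2.5,"rz":2.8,"grip":0},
    {"tx":-4.0,"ty":-3.1,"rz":3.5,"grip":0},
    {"tx":-4.75,"ty":-3.7,"rz":4.2,"grip":0},
    {"tx":-5.5,"ty":-4.3,"rz":4.9,"grip":0},
    {"tx":-6.3,"ty":-4.95,"rz":5.6,"grip":0}
  ]
}}

```text
invalid input at $.increments[0]: expected keys rx, ry, rz, tx, ty, tz, grip
```

```bash
cat >> h.py <<'E'
from scipy.spatial.transform import Rotation as Ro
def plan(target,yaw_y):
    "shift/turn in tool units to put TCP at target, pointing down, tool y at world angle yaw_y (rad)"
    st=sense(); R=Ro.from_quat(st["eef_rot"]).as_matrix()
    y=np.array([np.cos(yaw_y),np.sin(yaw_y),0]);z=np.array([0,0,-1.]);D=np.c_[np.cross(y,z),y,z]
    print("t",(R.T@(np.array(target)-st["ee_pos"])/50).round(3),"r",(np.degrees(Ro.from_matrix(R.T@D).as_rotvec())/6).round(3))
    print("pos",np.round(st["ee_pos"],1),"F",np.round(st["force"],1),"w",round(st["width"],1),"t",st["time_s"])
E
python3 - <<'E'
from h import *
plan([420,-100,200],-.09); print(sense()["joint_pos"])
# corner-based block fit from top picture
s=snapshot("top")
C=[at_z(s,(230+u/3-.3,150+v/3-.3),42) for u,v in((530,303),(592,310),(603,155),(538,150))]
C=np.array(C);print(C.round(1),C.mean(0).round(1))
for a,b in((1,2),(0,3)): d=C[b]-C[a];print(np.linalg.norm(d),-np.arctan2(-d[1],d[0]))
E
```

```text
t [ -8.521 -12.099   0.451] r [ 0.0000e+00 -1.0000e-03  1.2071e+01]
pos [260.8 622.6 222.6] F [ 0.3 -0.5 -0.1] w 87.0 t 1.1
[-1.20292587  0.46857357 -0.04857682  1.53247914  0.02409344  1.14104334
 -0.08227939]
[[ 412.4  -94.7   42. ]
 [ 407.7 -145.8   42. ]
 [ 536.4 -156.9   42. ]
 [ 539.3 -102.5   42. ]] [ 473.9 -125.    42. ]
129.1712279235913 -0.0861543193965162
127.21759977235094 -0.060804501626435956
```

{"op": "servo_tool", "data": {
  "increments": [
    {"rx":0,"ry":0,"tz":0,"tx":-0.8,"ty":-0.6,"rz":0.7,"grip":0},
    {"rx":0,"ry":0,"tz":0,"tx":-1.6,"ty":-1.25,"rz":1.4,"grip":0},
    {"rx":0,"ry":0,"tz":0,"tx":-2.4,"ty":-1.85,"rz":2.1,"grip":0},
    {"rx":0,"ry":0,"tz":0,"tx":-3.2,"ty":-2.5,"rz":2.8,"grip":0},
    {"rx":0,"ry":0,"tz":0,"tx":-4.0,"ty":-3.1,"rz":3.5,"grip":0},
    {"rx":0,"ry":0,"tz":0,"tx":-4.75,"ty":-3.7,"rz":4.2,"grip":0},
    {"rx":0,"ry":0,"tz":0,"tx":-5.5,"ty":-4.3,"rz":4.9,"grip":0},
    {"rx":0,"ry":0,"tz":0,"tx":-6.3,"ty":-4.95,"rz":5.6,"grip":0}
  ]
}}

```text
time_s: 1.95
ee_pos: [455.7, 272.3, 223.0]
eef_rot: [0.473, 0.881, 0.001, 0.0]
force: [1.4, -0.3, -0.5]
width: 30.6
grip_force: 0.0
```

```bash
python3 -c "
from h import *
plan([440,-90,200],-.085); print(sense()['joint_pos'])"
```

```text
t [-5.868 -4.263  0.453] r [ 0.009 -0.007  6.397]
pos [455.7 272.3 223. ] F [ 1.4 -0.3 -0.5] w 30.6 t 1.95
[-0.78238185  0.23107034  0.19574995  1.88487957 -0.05239187  1.0293787
  0.02012794]
```

{"op": "servo_tool", "data": {
  "increments": [
    {"rx":0,"ry":0,"tz":0,"tx":-0.75,"ty":-0.55,"rz":0.8,"grip":0},
    {"rx":0,"ry":0,"tz":0,"tx":-1.5,"ty":-1.1,"rz":1.6,"grip":0},
    {"rx":0,"ry":0,"tz":0,"tx":-2.2,"ty":-1.6,"rz":2.4,"grip":0},
    {"rx":0,"ry":0,"tz":0.1,"tx":-2.95,"ty":-2.15,"rz":3.2,"grip":0},
    {"rx":0,"ry":0,"tz":0.2,"tx":-3.7,"ty":-2.7,"rz":4.0,"grip":0},
    {"rx":0,"ry":0,"tz":0.3,"tx":-4.45,"ty":-3.25,"rz":4.8,"grip":0},
    {"rx":0,"ry":0,"tz":0.4,"tx":-5.2,"ty":-3.75,"rz":5.6,"grip":0},
    {"rx":0,"ry":0,"tz":0.45,"tx":-5.85,"ty":-4.25,"rz":6.4,"grip":0}
  ]
}}

```text
time_s: 2.75
ee_pos: [440.0, -89.4, 200.2]
eef_rot: [0.737, 0.676, 0.0, 0.0]
force: [0.8, 0.7, 0.1]
width: 0.5
grip_force: 0.0
```

```bash
python3 - <<'E'
from h import *
s=snapshot("wrist"); save(s,"w1.png"); print(ray(s,(320,200))[0].round())
for n,z in dict(slicer=0,runway=36,park=45,holder_back=61,tab=59.5,block_top=42).items():
    for q in place_of("wrist",n)[:2]: print(n,round(q["p"],2),np.round(q["xy"],1),at_z(s,q["xy"],z).round(1))
plan([440,-90,200],-.085)
E
```

```text
[447. -16. 363.]
slicer 0.76 [350.3  64.6] [486.1  38.    0. ]
holder_back 0.89 [356.2  81.8] [484.3  13.4  61. ]
tab 0.7 [339.5 217.1] [ 459.1 -121.6   59.5]
block_top 0.67 [354.4 215.2] [ 477.  -126.9   42. ]
t [-0.085 -0.004  0.001] r [ 0.    -0.005  0.053]
pos [440.6 -85.8 200. ] F [ 0.1 -0.3  0.6] w 0.4 t 3.1
```

View pics/w1.png

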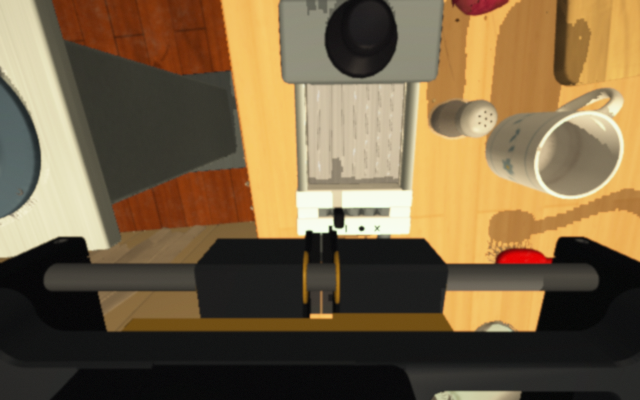

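The wrist view is aligned with the slicer. The tab is at (339,217), between the first and second marks, and the dot is at (361,229). The block spans columns 297–411, and the holder's back edge is at row 82.

```bash
python3 - <<'E'
from h import *
s=snapshot("wrist")
g=cv2.cvtColor(s["color"],cv2.COLOR_RGB2GRAY)
P={k:at_z(s,p,z) for k,p,z in(("bar2",(346,229),42),("dot",(361.5,228.5),42),("cross",(377,228.5),42),("blkL",(297,220),42),("blkR",(411,220),42),("tabtop",(339,212),72),("holderL",(284,82),71),("holderR",(438,81),71))}
for k,v in P.items(): print(k,v.round(1))
d=P["cross"]-P["bar2"];print(np.linalg.norm(d),np.arctan2(d[1],d[0]))
d=P["holderR"]-P["holderL"];print(np.linalg.norm(d),np.arctan2(d[1],d[0]))
plan([424,-119.5,55],-.085)
E
```

```text
bar2 [ 467.2 -139.    42. ]
dot [ 485.1 -139.8   42. ]
cross [ 503.  -141.2   42. ]
blkL [ 411.6 -123.5   42. ]
blkR [ 542.3 -133.8   42. ]
tabtop [ 459.1 -107.8   72. ]
holderL [416.4  21.5  71. ]
holderR [557.9  11.2  71. ]
35.94014224730804 -0.061649983033066076
141.89722068587793 -0.07217919568315022
t [-0.7   -0.277  2.9  ] r [ 0.    -0.004  0.054]
pos [440.6 -85.8 200. ] F [0.1 0.3 0.1] w 0.5 t 3.15
```

{"op": "servo_tool", "data": {
  "increments": [
    {"rx":0,"ry":0,"tz":0.4,"tx":-0.4,"ty":-0.15,"rz":0,"grip":0},
    {"rx":0,"ry":0,"tz":0.9,"tx":-0.75,"ty":-0.28,"rz":0,"grip":0},
    {"rx":0,"ry":0,"tz":1.4,"tx":-0.75,"ty":-0.28,"rz":0,"grip":0},
    {"rx":0,"ry":0,"tz":1.9,"tx":-0.75,"ty":-0.28,"rz":0,"grip":0},
    {"rx":0,"ry":0,"tz":2.4,"tx":-0.75,"ty":-0.28,"rz":0,"grip":0},
    {"rx":0,"ry":0,"tz":2.7,"tx":-0.75,"ty":-0.28,"rz":0,"grip":0},
    {"rx":0,"ry":0,"tz":2.87,"tx":-0.75,"ty":-0.28,"rz":0,"grip":0},
    {"rx":0,"ry":0,"tz":2.87,"tx":-0.75,"ty":-0.28,"rz":0,"grip":0}
  ]
}}

```text
time_s: 3.95
ee_pos: [422.9, -122.7, 55.8]
eef_rot: [0.735, 0.678, -0.001, -0.001]
force: [0.4, -0.5, -1.2]
width: 0.1
grip_force: 0.0
```

```bash
python3 - <<'E'
from h import *
s=snapshot("scene"); save(s,"s2.png",(300,230,440,340),5)
plan([436,-120,55],-.085)
E
```

```text
t [0.08  0.245 0.03 ] r [-0.003 -0.001  0.034]
pos [ 423.5 -123.    56.5] F [-0.3 -0.4  0.3] w 0.3 t 4.0
```

View pics/s2.png

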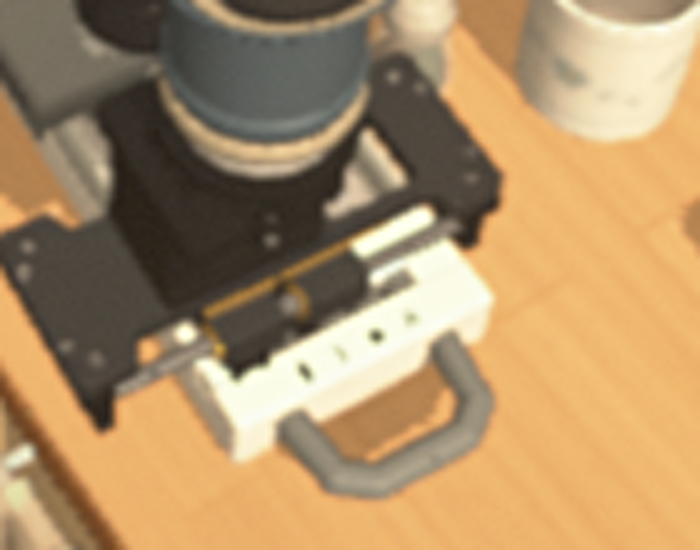

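{"op": "servo_tool", "data": {
  "increments": [
    {"rx":0,"ry":0,"tz":0,"tx":0,"ty":0.1,"rz":0,"grip":0},
    {"rx":0,"ry":0,"tz":0,"tx":0,"ty":0.2,"rz":0,"grip":0},
    {"rx":0,"ry":0,"tz":0,"tx":0,"ty":0.3,"rz":0,"grip":0},
    {"rx":0,"ry":0,"tz":0,"tx":0,"ty":0.36,"rz":0,"grip":0},
    {"rx":0,"ry":0,"tz":0,"tx":0,"ty":0.4,"rz":0,"grip":0}
  ]
}}

```text
time_s: 4.5
ee_pos: [442.6, -125.0, 56.5]
eef_rot: [0.736, 0.677, -0.0, -0.001]
force: [-3.1, -0.3, 1.9]
width: 0.5
grip_force: 1.3
```

{"op": "servo_tool", "data": {
  "increments": [
    {"rx":0,"ry":0,"tz":0,"tx":0,"ty":0.04,"rz":0,"grip":0},
    {"rx":0,"ry":0,"tz":0,"tx":0,"ty":0.08,"rz":0,"grip":0}
  ]
}}

```text
time_s: 4.7
ee_pos: [446.6, -125.4, 56.3]
eef_rot: [0.736, 0.677, -0.0, -0.001]
force: [-1.0, -0.4, 0.4]
width: 0.7
grip_force: 0.5
```

{"op": "servo_tool", "data": {
  "increments": [
    {"rx":0,"ry":0,"tz":0,"tx":0,"ty":0.04,"rz":0,"grip":0},
    {"rx":0,"ry":0,"tz":0,"tx":0,"ty":0.08,"rz":0,"grip":0}
  ]
}}

```text
time_s: 4.9
ee_pos: [451.1, -125.8, 56.5]
eef_rot: [0.736, 0.677, -0.0, -0.0]
force: [-3.9, -0.5, 2.9]
width: 0.4
grip_force: 2.0
```

{"op": "servo_tool", "data": {
  "increments": [
    {"rx":0,"ry":0,"tz":0,"tx":0,"ty":0.03,"rz":0,"grip":0},
    {"rx":0,"ry":0,"tz":0,"tx":0,"ty":0.06,"rz":0,"grip":0}
  ]
}}

```text
time_s: 5.1
ee_pos: [451.3, -125.8, 56.0]
eef_rot: [0.736, 0.677, -0.002, -0.003]
force: [-9.2, 0.6, 6.1]
width: 0.2
grip_force: 4.3
```

{"op": "servo_tool", "data": {
  "increments": [
    {"rx":0,"ry":0,"tz":0,"tx":0,"ty":0.03,"rz":0,"grip":0},
    {"rx":0,"ry":0,"tz":0,"tx":0,"ty":0.06,"rz":0,"grip":0}
  ]
}}

```text
time_s: 5.3
ee_pos: [452.3, -125.8, 55.6]
eef_rot: [0.736, 0.677, -0.003, -0.004]
force: [-12.2, 0.7, 8.1]
width: 0.5
grip_force: 5.5
```

```bash
python3 - <<'E'
from h import *
for c in("top","wrist","scene"):
    s=snapshot(c)
    if c=="scene": save(s,"s3.png",(330,260,410,320),8)
    for q in place_of(c,"tab")[:2]: print(c,q["p"],q["xy"],at_z(s,q["xy"],59.5).round(1))
st=sense();print(st["ee_pos"],st["force"])
E
```

```text
wrist 0.76 [346.7, 238.1] [ 469.6 -120.8   59.5]
wrist 0.48 [353.2, 231.1] [ 473.5 -116.8   59.5]
[ 453.90148014 -125.938493     55.68584684] [-5.46556434  0.65730764  0.59852201]
```

View pics/s3.png

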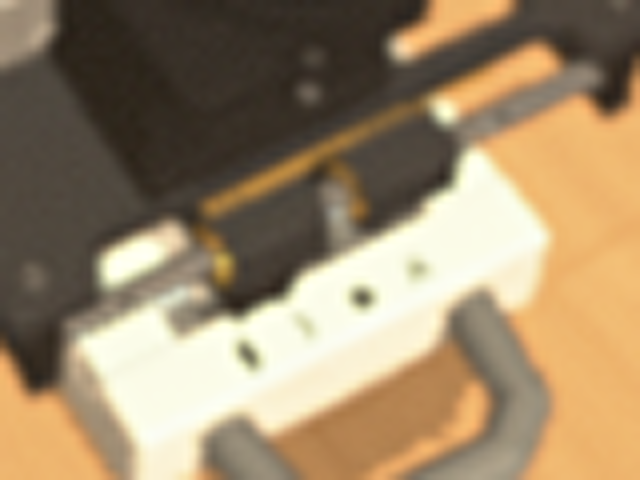

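The tab is being pushed out of the thin notch; the force peaked at 12 N and is now falling. The closed notch should come at TCP x ≈ 465–469.

{"op": "servo_tool", "data": {
  "increments": [
    {"rx":0,"ry":0,"tz":0,"tx":0,"ty":0.04,"rz":0,"grip":0},
    {"rx":0,"ry":0,"tz":0,"tx":0,"ty":0.08,"rz":0,"grip":0}
  ]
}}

```text
time_s: 5.8
ee_pos: [459.5, -126.4, 55.8]
eef_rot: [0.736, 0.677, -0.001, -0.001]
force: [-2.3, 0.8, -1.8]
width: 0.2
grip_force: 1.6
```

{"op": "servo_tool", "data": {
  "increments": [
    {"rx":0,"ry":0,"tz":0,"tx":0,"ty":0.03,"rz":0,"grip":0},
    {"rx":0,"ry":0,"tz":0,"tx":0,"ty":0.05,"rz":0,"grip":0}
  ]
}}

```text
time_s: 6.0
ee_pos: [463.9, -126.8, 56.4]
eef_rot: [0.736, 0.677, 0.0, 0.0]
force: [-1.8, 0.1, -0.9]
width: 0.4
grip_force: 0.9
```

{"op": "servo_tool", "data": {
  "increments": [
    {"rx":0,"ry":0,"tz":0,"tx":0,"ty":0.02,"rz":0,"grip":0},
    {"rx":0,"ry":0,"tz":0,"tx":0,"ty":0.03,"rz":0,"grip":0}
  ]
}}

```text
time_s: 6.2
ee_pos: [467.0, -127.3, 57.2]
eef_rot: [0.736, 0.677, 0.001, 0.002]
force: [-0.3, -0.4, -0.1]
width: 0.5
grip_force: 0.0
```

{"op": "servo_tool", "data": {
  "increments": [
    {"rx":0,"ry":0,"tz":0,"tx":0,"ty":-0.2,"rz":0,"grip":0},
    {"rx":0,"ry":0,"tz":-0.2,"tx":0,"ty":-0.4,"rz":0,"grip":0},
    {"rx":0,"ry":0,"tz":-1.0,"tx":0.4,"ty":-0.4,"rz":0,"grip":0},
    {"rx":0,"ry":0,"tz":-1.6,"tx":0.8,"ty":-0.2,"rz":0,"grip":0},
    {"rx":0,"ry":0,"tz":-2.2,"tx":1.0,"ty":0,"rz":0,"grip":0},
    {"rx":0,"ry":0,"tz":-2.2,"tx":1.0,"ty":0,"rz":0,"grip":0}
  ]
}}

```text
time_s: 6.8
ee_pos: [473.2, -75.9, 170.5]
eef_rot: [0.735, 0.678, 0.004, 0.003]
force: [0.7, -0.0, -0.1]
width: 0.7
grip_force: 0.0
```

```bash
python3 - <<'E'
from h import *
s=snapshot("wrist"); save(s,"w4.png")
for n,z in dict(tab=59.5,holder_back=61,block_top=42,park=45).items():
    for q in place_of("wrist",n)[:1]: print(n,round(q["p"],2),np.round(q["xy"],1),at_z(s,q["xy"],z).round(1))
plan([483,-25,58],-.085)
E
```

```text
holder_back 0.87 [326.6 100. ] [487.7  11.7  61. ]
t [1.074 0.221 2.148] r [-0.024  0.001  0.012]
pos [467.7 -77.6 165.4] F [ 0.2 -0.2  0.7] w 0.4 t 7.05
```

View pics/w4.png

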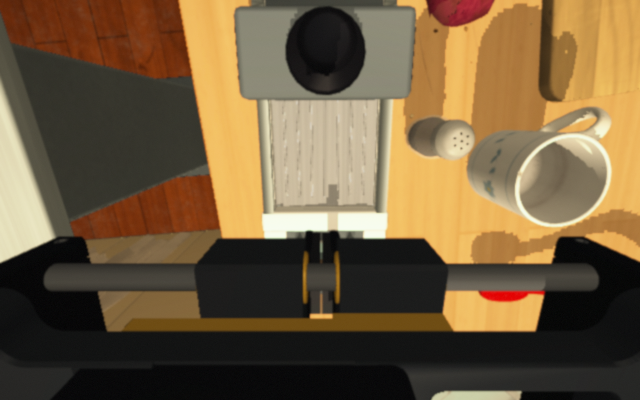

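The tab is hidden behind the gripper from here, and the holder's back edge is at row 98. I'll drop in behind the holder, then check the tab from the other cameras before pushing.

{"op": "servo_tool", "data": {
  "increments": [
    {"rx":0,"ry":0,"tz":0.3,"tx":0.4,"ty":0.1,"rz":0,"grip":0},
    {"rx":0,"ry":0,"tz":0.8,"tx":0.8,"ty":0.25,"rz":0,"grip":0},
    {"rx":0,"ry":0,"tz":1.3,"tx":1.07,"ty":0.25,"rz":0,"grip":0},
    {"rx":0,"ry":0,"tz":1.8,"tx":1.07,"ty":0.25,"rz":0,"grip":0},
    {"rx":0,"ry":0,"tz":2.1,"tx":1.07,"ty":0.25,"rz":0,"grip":0},
    {"rx":0,"ry":0,"tz":2.13,"tx":1.07,"ty":0.25,"rz":0,"grip":0},
    {"rx":0,"ry":0,"tz":2.13,"tx":1.07,"ty":0.25,"rz":0,"grip":0}
  ]
}}

```text
time_s: 7.75
ee_pos: [485.3, -25.6, 59.4]
eef_rot: [0.736, 0.677, -0.001, -0.0]
force: [0.2, -0.1, 1.5]
width: 0.5
grip_force: 0.0
```

```bash
python3 - <<'E'
from h import *
s=snapshot("scene"); a=s["color"]; t=snapshot("top"); b=t["color"]
for n,c in(("scene",s),("top",t)):
    for k,z in(("tab",59.5),("block_top",42)):
        for q in place_of(n,k)[:1]: print(n,k,round(q["p"],2),q["xy"],at_z(c,q["xy"],z).round(1))
A=cv2.resize(a[230:330,310:430],None,fx=5,fy=5,interpolation=2);B=cv2.resize(b[180:280,400:450],None,fx=4,fy=4,interpolation=2)
B=np.vstack([B,np.zeros((100,200,3),np.uint8)]);cv2.imwrite("pics/m5.png",np.hstack([A,B])[:,:,::-1])
plan([485,0,58],-.085)
E
```

```text
scene tab 0.64 [369.3, 286.9] [ 478.1 -122.2   59.5]
scene block_top 0.71 [362.4, 288.8] [ 470.  -110.2   42. ]
t [ 0.493 -0.072  0.054] r [ 0.014 -0.005  0.021]
pos [486.5 -24.9  60.7] F [-1.  -0.  -0.7] w 0.4 t 8.05
```

View pics/m5.png

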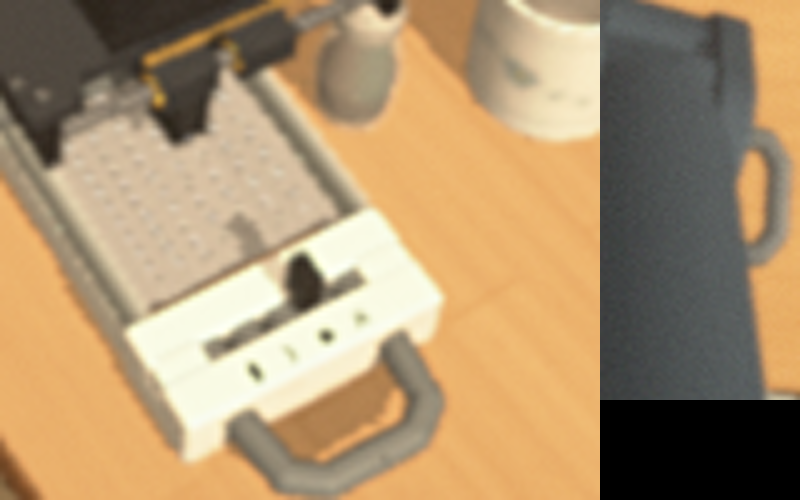

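The tab now stands level with the dot, with its base at (305,303) and the dot at (327,335) in the crop. The push force also fell to zero there, so it is in the closed notch. Next I'll push the holder.

{"op": "servo_tool", "data": {
  "increments": [
    {"rx":0,"ry":0,"tz":0,"tx":0.15,"ty":0,"rz":0,"grip":0},
    {"rx":0,"ry":0,"tz":0,"tx":0.3,"ty":0,"rz":0,"grip":0},
    {"rx":0,"ry":0,"tz":0,"tx":0.4,"ty":0,"rz":0,"grip":0},
    {"rx":0,"ry":0,"tz":0,"tx":0.5,"ty":0,"rz":0,"grip":0}
  ]
}}

```text
time_s: 8.45
ee_pos: [488.2, 1.0, 60.0]
eef_rot: [0.735, 0.678, 0.0, -0.0]
force: [-0.5, 0.4, -0.1]
width: 0.3
grip_force: 0.0
```

{"op": "servo_tool", "data": {
  "increments": [
    {"rx":0,"ry":0,"tz":0,"tx":0.07,"ty":0,"rz":0,"grip":0},
    {"rx":0,"ry":0,"tz":0,"tx":0.14,"ty":0,"rz":0,"grip":0},
    {"rx":0,"ry":0,"tz":0,"tx":0.2,"ty":0,"rz":0,"grip":0}
  ]
}}

```text
time_s: 8.75
ee_pos: [488.8, 9.3, 60.0]
eef_rot: [0.736, 0.677, -0.0, 0.0]
force: [-0.1, -3.0, 1.2]
width: 0.4
grip_force: 1.7
```

{"op": "servo_tool", "data": {
  "increments": [
    {"rx":0,"ry":0,"tz":0,"tx":0.07,"ty":0,"rz":0,"grip":0},
    {"rx":0,"ry":0,"tz":0,"tx":0.14,"ty":0,"rz":0,"grip":0},
    {"rx":0,"ry":0,"tz":0,"tx":0.2,"ty":0,"rz":0,"grip":0}
  ]
}}

```text
time_s: 9.05
ee_pos: [489.6, 20.1, 60.0]
eef_rot: [0.736, 0.677, -0.0, -0.0]
force: [-2.0, -2.8, 0.5]
width: 0.7
grip_force: 1.7
```

In contact at about 3 N, which matches the sliding force. I'll go on in small steps.

{"op": "servo_tool", "data": {
  "increments": [
    {"rx":0,"ry":0,"tz":0,"tx":0.07,"ty":0,"rz":0,"grip":0},
    {"rx":0,"ry":0,"tz":0,"tx":0.14,"ty":0,"rz":0,"grip":0},
    {"rx":0,"ry":0,"tz":0,"tx":0.2,"ty":0,"rz":0,"grip":0}
  ]
}}

```text
time_s: 9.35
ee_pos: [490.4, 30.3, 60.0]
eef_rot: [0.736, 0.677, -0.0, -0.0]
force: [-1.8, -3.2, 1.6]
width: 0.5
grip_force: 1.7
```

{"op": "servo_tool", "data": {
  "increments": [
    {"rx":0,"ry":0,"tz":0,"tx":0.05,"ty":0,"rz":0,"grip":0},
    {"rx":0,"ry":0,"tz":0,"tx":0.1,"ty":0,"rz":0,"grip":0}
  ]
}}

```text
time_s: 9.55
ee_pos: [490.8, 35.2, 60.0]
eef_rot: [0.736, 0.677, -0.0, -0.0]
force: [-1.5, -2.5, 1.7]
width: 0.2
grip_force: 1.6
```

{"op": "servo_tool", "data": {
  "increments": [
    {"rx":0,"ry":0,"tz":0,"tx":0.04,"ty":0,"rz":0,"grip":0},
    {"rx":0,"ry":0,"tz":0,"tx":0.06,"ty":0,"rz":0,"grip":0}
  ]
}}

```text
time_s: 9.75
ee_pos: [491.0, 38.3, 59.9]
eef_rot: [0.736, 0.677, -0.0, -0.0]
force: [-1.9, -3.8, 1.2]
width: 0.4
grip_force: 1.5
```

{"op": "servo_tool", "data": {
  "increments": [
    {"rx":0,"ry":0,"tz":0,"tx":0.03,"ty":0,"rz":0,"grip":0},
    {"rx":0,"ry":0,"tz":0,"tx":0.06,"ty":0,"rz":0,"grip":0}
  ]
}}

```text
time_s: 9.95
ee_pos: [491.3, 41.0, 59.9]
eef_rot: [0.736, 0.677, -0.0, -0.0]
force: [-1.6, -3.1, 1.0]
width: 0.2
grip_force: 1.6
```

{"op": "servo_tool", "data": {
  "increments": [
    {"rx":0,"ry":0,"tz":0,"tx":0.03,"ty":0,"rz":0,"grip":0},
    {"rx":0,"ry":0,"tz":0,"tx":0.05,"ty":0,"rz":0,"grip":0}
  ]
}}

```text
time_s: 10.15
ee_pos: [492.3, 44.3, 60.1]
eef_rot: [0.736, 0.677, 0.001, 0.0]
force: [-0.1, 0.5, 0.4]
width: 0.3
grip_force: 0.0
```

The force has dropped to zero at the expected place, so the holder has snapped in. I'll back off, rise, and check.

{"op": "servo_tool", "data": {
  "increments": [
    {"rx":0,"ry":0,"tz":0,"tx":-0.2,"ty":0,"rz":0,"grip":0},
    {"rx":0,"ry":0,"tz":0,"tx":-0.8,"ty":0,"rz":0,"grip":0},
    {"rx":0,"ry":0,"tz":-0.3,"tx":-1.2,"ty":0,"rz":0,"grip":0},
    {"rx":0,"ry":0,"tz":-1.1,"tx":-1.3,"ty":0,"rz":0,"grip":0},
    {"rx":0,"ry":0,"tz":-2.0,"tx":-1.3,"ty":0,"rz":0,"grip":0},
    {"rx":0,"ry":0,"tz":-2.9,"tx":-1.3,"ty":0,"rz":0,"grip":0},
    {"rx":0,"ry":0,"tz":-3.5,"tx":-1.3,"ty":0,"rz":0,"grip":0},
    {"rx":0,"ry":0,"tz":-3.5,"tx":-1.3,"ty":0,"rz":0,"grip":0}
  ]
}}

```text
time_s: 10.95
ee_pos: [489.7, -21.7, 239.7]
eef_rot: [0.736, 0.677, 0.005, 0.003]
force: [0.8, -0.9, -0.1]
width: 1.0
grip_force: 0.0
```

```bash
python3 - <<'E'
from h import *
w=snapshot("wrist"); s=snapshot("scene")
A=s["color"][150:350,230:480]; B=w["color"][0:260,200:480]
A=cv2.resize(A,(500,400),interpolation=2);B=cv2.resize(B,(300,279),interpolation=2);B=np.vstack([B,np.zeros((121,300,3),np.uint8)])
cv2.imwrite("pics/m6.png",np.hstack([A,B])[:,:,::-1])
for n,c in(("wrist",w),("scene",s)):
    for k,z in(("tab",59.5),("holder_back",61),("park",45),("block_top",42)):
        for q in place_of(n,k)[:1]: print(n,k,round(q["p"],2),q["xy"],at_z(c,q["xy"],z).round(1))
print(sense()["force"],sense()["ee_pos"])
E
```

```text
wrist holder_back 0.92 [313.6, 113.5] [491.6  56.7  61. ]
wrist park 0.69 [311.4, 76.1] [492.5  97.3  45. ]
wrist block_top 0.36 [310.6, 114.3] [487.8  56.4  42. ]
scene tab 0.53 [370.8, 286.1] [ 482.  -122.4   59.5]
scene holder_back 0.61 [321.3, 225.9] [482.5  74.3  61. ]
scene park 0.98 [320.3, 222.4] [493.4  95.7  45. ]
scene block_top 0.65 [365.0, 292.9] [ 468.7 -121.5   42. ]
[0.07108155 0.55157206 0.16192404] [486.07079684 -21.39986112 234.31819535]
```

View pics/m6.png

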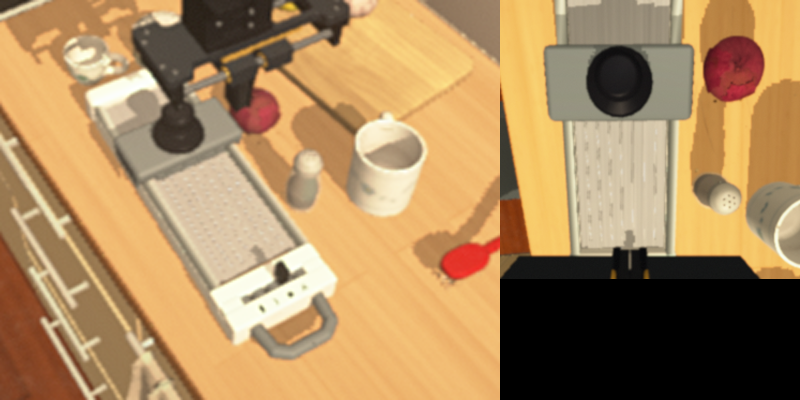

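```bash
python3 -c "
from station import job_done
print(job_done())"
```

```text
the job is handed in; nothing more can be done
None
```

I pushed the thickness tab into the closed (dot) notch, then pushed the holder into the parking notches over the blade; both pushes fell to zero force as they clicked in, the camera views agree with both positions, and the job is handed in.

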